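# Follow the feed of a coasting antenna with a field probe

### The job

Lift the blue field probe out of its stand and use its brass ball to push gently on a side of the white feed box, so that the antenna coasts round on its turntable at about one turn in seven seconds (either way round). Then, touching it no more, keep the ball hovering about 35 mm over the middle of the box's red cap, never more than 20 mm off that point, for a good five seconds without a break while the antenna turns freely. Touch the turntable and antenna with nothing but the probe, leave the other things on the desk alone, and finish while holding the probe up, clear of the antenna.

Things in the scene. Friction and masses are not known exactly. Their poses are not given: they have to be found in the camera images.
- turntable: Fixed round black foot, 150 mm across, 36 mm high, of a low-friction turntable. Origin: centre of its underside, on the desk, on the vertical turning axis. The antenna turns on it: aluminium platter 130 mm across (40 to 52 mm above the desk), 20 mm mast and level boom 14 mm square, its axis 105 mm above the desk. No part of the antenna reaches farther than 138 mm from the axis.
- antenna (a joint): Angle of the antenna in rad, growing counter-clockwise seen from above; at 0 the feed box lies in world +x of the axis. Turns endlessly, never wraps. Inertia nominally 0.0118 kg m2 (hidden, -30 to +40 %), bearing drag 0.0005 N m s/rad plus 0.0002 N m: once pushed it coasts for tens of seconds, slowing bit by bit.
- red_cap (a point): Centre of the top of the flat red cap, 32 mm across, on the white feed box: a 40 mm cube (85 to 125 mm above the desk) on the boom's end, its centre 115 mm from the turning axis. This point is 127 mm above the desk and turns with the antenna (its x axis points out from the turning axis).
- counterweight (a point): Middle of the steel counterweight, 40 mm across, 34 mm long, on the boom's other end, 116 mm from the axis and 105 mm above the desk. Between it and the feed box, within 76 mm of the axis, three thin upright brass rods stand through the boom; their tops are 136 mm above the desk.
- hover_point (a point): The point 35 mm straight above the centre of the red cap (162 mm above the desk), where the centre of the ball must be while following; turns with the antenna.
- stand: Fixed grey block 76 x 76 mm, 90 mm high, with an upright square hole 32 mm wide right through it. Origin: centre of its underside.
- probe: Loose field probe, 100 g, 136 mm tall, upright in the stand. Origin: bottom of its ball (15 mm above the desk at the start); z up along it. Brass ball 24 mm, black stem 10 mm, round blue flange 46 mm across (z 75 to 81 mm, rests on the stand), square blue grip 28 x 28 mm above (z 81 to 136 mm, sides along its x and y): grasp from above, TCP at z 110 mm. Lift it straight up 80 mm or more.
- ball (a point): Centre of the brass ball at the lower end of the probe (12 mm above the probe's origin).
- wire_spool: Copper wire spool standing upright, 64 mm across, 45 mm high; origin at the centre of its underside. Leave alone.
- desk_mic: Black hand microphone lying flat, 85 x 55 x 28 mm; origin at the centre of its underside. Leave alone.
- screwdriver: Yellow-handled screwdriver about 200 mm long and 26 mm thick, lying on the desk beyond the turntable; origin on the desk under its middle. Leave alone.
There are look-alikes about, which are no part of the job. Of the things that look like the stand, the middle-sized one is meant.

How it is judged:
By the outcome, as a careful person would: the job done as asked, in the order asked, and still so for the second after the job is handed in, while the arm keeps its last pose, push and grip.
It also fails if it takes over 54 s, if anything falls off the work surface, if the arm or the gripper's body presses on something with over 40 N, if the wrist force passes 120 N, or if a joint passes its speed limit or range.

### The arm

A 6-joint arm with a two-finger parallel gripper is mounted at the origin on the work surface. World frame = base frame: x ahead of the robot, y to its left, z up, the work surface at z = 0. Lengths are in mm, angles in rad, forces in N, time in s.
With the tool pointing down it reaches from about 350 to 775 mm from the base axis. Payload 7.3 kg.
Tool frame: the origin (TCP) lies between the finger pads, 19 mm behind the fingertips; this is the grasp point; z points along the fingers, y is the line along which they close (so a half turn about z gives the same grasp; the last joint's range is limited). The gripper opens to 92 mm and grips with 3 to 60 N. Pads are 19 mm wide; open, the fingers measure 130 mm over their backs; the gripper's body (75 mm by 190 mm) begins 47 mm behind the grasp point.
Start: joints at [-1.359, 0.342, 1.524, -0, 1.275, -0.146], TCP at [183.885, -491.761, 245.541] pointing down, gripper open.
Joint ranges: [-2.53, 2.53], [-0.77, 2.02], [0.04, 2.7], [-1, 4.14], [0.28, 2.66], [-3.11, 3.11]. Speed limits (rad/s): [2.57, 2.57, 3.14, 3.14, 3.14, 3.14].

### API

Orientations are given as [roll, pitch, yaw] about the fixed x, y, z axes, in that order (R = Rz(yaw) Ry(pitch) Rx(roll)).
In Python, from plant import bot gives the robot as it stands.
- The arm moves only by the tool servo_tool, never from a script. Its argument "deltas" is a list of rows, each a list of 2 entries, a list of its own where there are three numbers: the shift along the tool's x, y, z in m, then the turn, a rotation vector about the tool's x, y, z in degrees. A call has 1 to 20 rows; each row shifts and turns the commanded pose from where the row before left it, along the tool's axes as they then stand; what a row does not reach is not made up. A row lasts 1/8 s, in which the tool goes at most 62.5 mm and 10.7 degrees, less where a joint would pass 70% of its speed; a pose out of reach is approached as far as the arm can. A call with a gripper value outside its range is refused whole. "fingers" is the opening, from 0 (shut) to 1 (fully open), set as the call begins (left out, the last holds). The fingers move at their own pace and stop on an object; the grip force is fixed at half the most. Time passes only in rows, so rows that do not move let the fingers close. It gives the time, the measured TCP pose, the force, the opening and the grip force at its end, in the units of the state.
- bot.get_obs(): the state, without advancing time (a new reading comes with each control period).
- bot.capture(name): name is "side" or "top" or "wrist"; returns the picture (384x512x3 uint8, red, green, blue); there is no depth.
- bot.camera_model(name): a dict with "mtx" (3x3 intrinsics, pixels), "xyz" and "rotation" of the camera in the world. Camera axes: x right, y down, z forward; pixel columns grow to the right and rows downward; lengths in mm; the calibration is good to about 2 mm. The wrist camera is an equidistant fisheye: a pixel r from the principal point sees the ray r / f radians off the axis. A picture is of the moment at which its call begins: read the wrist's pose just before it. camera_model takes no time and is no camera call; for the wrist camera it gives the pose at the moment of the call.
- bot.close_job(): hands the job in; it is judged then, once.
The state is a dict: "time": time; "joint_positions": joint angles; "dq": joint speeds; "tau": joint torques, N m; "tool_pos": TCP position; "tcp_rot": TCP orientation; "contact_force": force on the tool from outside, world axes, zero at the start; "moment": the same for the moment, N m; "grip_width": finger opening in mm; "finger_force": force on a finger pad.
Only numpy, scipy, OpenCV 4.12 (cv2) and the standard library are available. Lean on these libraries where they do the work, as an engineer would, in place of code of your own. Each camera call takes 0.05 s, during which the arm holds its last target. There are 200 camera calls.

## Working session

There is one attempt and no reset: what is moved stays moved. The work goes in short steps, Python scripts to look and compute and a tool call to move; the robot and the scene stay as the last step left them, time stands still between calls to the robot, and variables do not carry over. Pictures are saved under pics/ and viewed, at most 10 in all, crops included, and the job is handed in when it is done.

Besides the shell and the picture viewer there is one more tool, called after "Emit:" by a JSON object that holds its "method" and its "body". servo_tool: Moves the arm, as the interface text tells. Its arguments: {"type":"object","properties":{"deltas":{"type":"array"},"fingers":{"type":"number"}},"required":["deltas"]}

```bash
mkdir -p pics; ls; python3 - <<'E'
from plant import bot
import cv2,numpy as np
o=bot.get_obs(); print({k:np.round(v,3).tolist() for k,v in o.items()})
a=bot.capture("side");b=bot.capture("top")
cv2.imwrite("pics/side0.png",a[:,:,::-1]);cv2.imwrite("pics/top0.png",b[:,:,::-1])
for n in("side","top","wrist"):print(n,{k:np.round(v,4).tolist() for k,v in bot.camera_model(n).items() if k in("mtx","xyz","rotation")})
E
```

```text
pics
{'time': 0.0, 'joint_positions': [-1.359, 0.343, 1.525, -0.0, 1.275, -0.146], 'dq': [-0.001, 0.002, -0.001, -0.001, 0.0, 0.001], 'tau': [-0.003, -43.125, -24.422, 0.072, 0.056, -0.0], 'tool_pos': [183.799, -491.364, 244.852], 'tcp_rot': [-3.14, -0.0, 0.358], 'contact_force': [-0.029, 0.419, -0.19], 'moment': [0.01, 0.013, -0.01], 'finger_force': 0.0, 'grip_width': 91.938}
side {'mtx': [[474.6101, 0.0, 250.2081], [0.0, 474.6101, 193.7029], [0.0, 0.0, 1.0]], 'xyz': [194.3286, -1284.652, 1106.706], 'rotation': [-2.2119, 0.0195, -0.2988]}
top {'mtx': [[464.5521, 0.0, 260.3476], [0.0, 464.5521, 190.981], [0.0, 0.0, 1.0]], 'xyz': [380.7588, 5.9414, 1365.8879], 'rotation': [-3.0, -0.0119, -1.576]}
wrist {'mtx': [[297.3186, 0.0, 261.1461], [0.0, 297.3186, 188.2277], [0.0, 0.0, 1.0]], 'xyz': [251.1127, -465.5329, 384.3832], 'rotation': [2.871, 0.0012, -1.2128]}
```

View pics/side0.png

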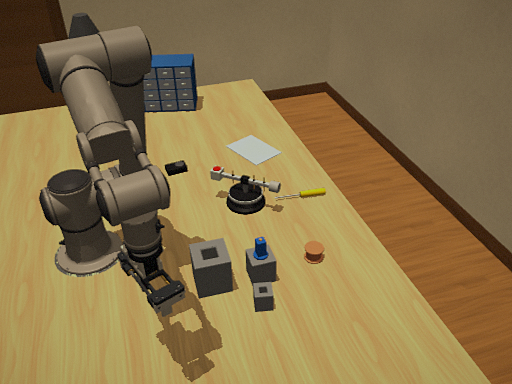

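View pics/top0.png

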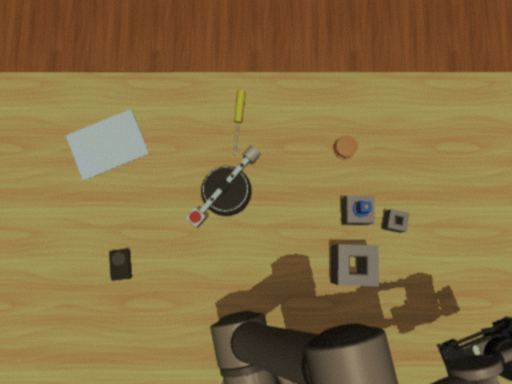

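Side view: three look-alike stands, big (210,265), middle (261,262), small (263,296). Top view: (357,265), (360,210), (397,220). The middle one holds the blue probe and fits the "middle-sized" description. The turntable is at top (226,190) with its red cap at (195,216). Next I measure and make the confirming crop.

```bash
cat > h.py <<'E'
import numpy as np,cv2
from scipy.spatial.transform import Rotation as Ro
from plant import bot
def cam(n):
    m=bot.camera_model(n); return np.array(m["mtx"]),np.array(m["xyz"]),Ro.from_euler("xyz",m["rotation"]).as_matrix()
def ray(c,uv,fish=False):
    K,p,R=c; x=(uv[0]-K[0,2])/K[0,0]; y=(uv[1]-K[1,2])/K[1,1]
    if fish:
        t=np.hypot(x,y); s=np.sin(t)/max(t,1e-9); d=np.array([x*s,y*s,np.cos(t)])
    else: d=np.array([x,y,1.])
    return p,R@d
def onz(c,uv,z,fish=False):
    p,d=ray(c,uv,fish); return p+d*(z-p[2])/d[2]
def proj(c,P):
    K,p,R=c; q=K@(R.T@(np.array(P)-p)); return q[:2]/q[2]
def two(c1,u1,c2,u2):
    p,d=ray(c1,u1);q,e=ray(c2,u2); s=np.linalg.lstsq(np.c_[d,-e],q-p,rcond=None)[0]
    a=p+s[0]*d;b=q+s[1]*e; return (a+b)/2,np.linalg.norm(a-b)
def blobs(m,amin=15):
    n,l,s,c=cv2.connectedComponentsWithStats(m.astype(np.uint8)); 
    return [(s[i].tolist(),c[i],l==i) for i in range(1,n) if s[i,4]>=amin]
def hsv(im): return cv2.cvtColor(im,cv2.COLOR_RGB2HSV).astype(int)
def red(im):
    h=hsv(im); return ((h[...,0]<6)|(h[...,0]>174))&(h[...,1]>170)&(h[...,2]>90)
def blue(im):
    h=hsv(im); return (h[...,0]>105)&(h[...,0]<125)&(h[...,1]>150)
E
python3 - <<'E'
from h import *
T=cam("top");S=cam("side")
t=cv2.imread("pics/top0.png")[:,:,::-1].copy();s=cv2.imread("pics/side0.png")[:,:,::-1].copy()
for nm,im,c in(("top",t,T),("side",s,S)):
    for k,f in(("red",red),("blue",blue)):
        for b in blobs(f(im),8): print(nm,k,b[0],b[1].round(1),onz(c,b[1],127 if k=="red" else 100).round(1))
# turntable foot: dark in top
g=cv2.cvtColor(t,cv2.COLOR_RGB2GRAY); m=np.zeros_like(g,bool); m[155:225,190:262]=1
d=(g<70)&m
ys,xs=np.nonzero(d); (c,r)=cv2.minEnclosingCircle(max(cv2.findContours(d.astype(np.uint8),0,2)[0],key=cv2.contourArea)) 
print("foot",c,r,onz(T,c,36).round(1), onz(T,(c[0]+r,c[1]),36).round(1))
cr=np.hstack([cv2.resize(t[140:240,320:420],(400,400),interpolation=2),cv2.resize(s[225:315,190:280],(400,400),interpolation=2)])
cv2.imwrite("pics/crop1.png",cr[:,:,::-1])
E
```

```text
top red [190, 212, 10, 9, 69] [194.7 216.3] [489.7 166.  127. ]
top blue [361, 203, 9, 8, 26] [363.5 207.3] [ 515.  -293.1  100. ]
side red [213, 167, 8, 4, 27] [216.4 168.4] [489.5 166.9 127. ]
side blue [183, 55, 4, 5, 8] [184.4  57.5] [ 599.4 1396.1  100. ]
side blue [188, 60, 6, 10, 21] [191.6  64.7] [ 616.9 1272.7  100. ]
side blue [152, 65, 8, 4, 15] [155.9  66.7] [ 422.5 1312.8  100. ]
side blue [169, 64, 8, 4, 15] [172.3  65.4] [ 512.7 1299.8  100. ]
side blue [182, 65, 6, 2, 9] [184.4  65.7] [ 576.3 1272.6  100. ]
side blue [191, 71, 4, 13, 25] [192.6  76.6] [ 588.6 1105.4  100. ]
side blue [193, 86, 4, 14, 19] [194.8  92.3] [559.7 908.2 100. ]
side blue [145, 111, 13, 1, 13] [151. 111.] [323.5 775.4 100. ]
side blue [173, 110, 17, 1, 17] [181. 110.] [458.5 738.9 100. ]
side blue [45, 215, 9, 10, 11] [ 48.4 219.6] [-110.9   87.6  100. ]
side blue [254, 237, 14, 23, 204] [260.3 249.6] [ 517.8 -273.   100. ]
foot (225.8897705078125, 190.62203979492188) 25.003189086914062 [571.7  88.7  36. ] [571.5  16.5  36. ]
```

View pics/crop1.png

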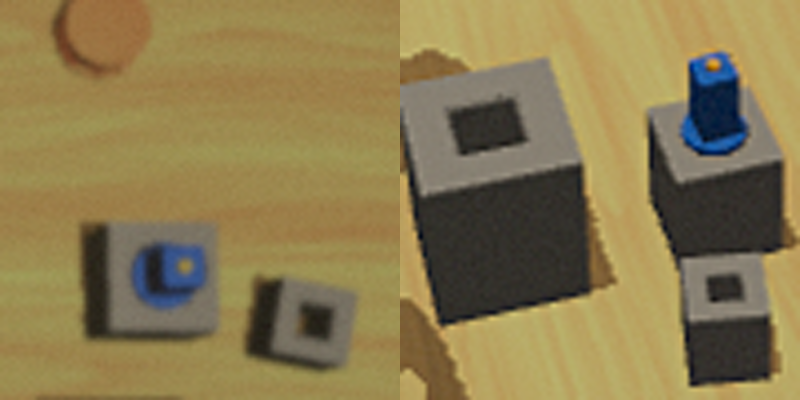

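The crop confirms it: the blue probe stands in the middle-sized stand, and the big and small ones are empty. Its yellow dot (grip top) is at about top (366,206.5) and side (260.4,239.4).

```bash
python3 - <<'E'
from h import *
T=cam("top");S=cam("side")
print(two(T,(366.2,206.4),S,(260.4,239.4)), onz(T,(366.2,206.4),151),onz(S,(260.4,239.4),151))
print("big", two(T,(337,286),S,(210,248)), onz(S,(201.5,293),0))
t=cv2.imread("pics/top0.png")[:,:,::-1]
h=hsv(t);m=(h[...,1]<70)&(h[...,2]>90);m[:190]=0;m[230:]=0;m[:,:340]=0;m[:,377:]=0
m=cv2.morphologyEx(m.astype(np.uint8),cv2.MORPH_CLOSE,np.ones((9,9)))
r=cv2.minAreaRect(max(cv2.findContours(m,0,2)[0],key=cv2.contourArea));print(r,onz(T,r[0],90))
E
```

```text
(array([ 512.50800097, -287.39150798,  155.72941009]), np.float64(2.330282081407005)) [ 511.86495957 -288.2951187   151.        ] [ 515.28870474 -282.45308465  151.        ]
big (array([ 337.61747539, -219.00467028,  108.62123369]), np.float64(68.84538245566601)) [ 320.02230082 -297.83398874    0.        ]
((360.0, 209.0), (26.0, 26.0), 90.0) [ 511.28572745 -285.59886557   90.        ]
```

Emit:
{"method": "servo_tool", "body": {"deltas": [[[0.0421, -0.0085, -0.0028], [0, 0, 0]], [[0.0421, -0.0085, -0.0028], [0, 0, 0]], [[0.0421, -0.0085, -0.0028], [0, 0, 0]], [[0.0421, -0.0085, -0.0028], [0, 0, 0]], [[0.0421, -0.0085, -0.0028], [0, 0, 0]], [[0.0421, -0.0085, -0.0028], [0, 0, 0]], [[0.0421, -0.0085, -0.0028], [0, 0, 0]], [[0.0421, -0.0085, -0.0028], [0, 0, 0]], [[0.0421, -0.0085, -0.0028], [0, 0, 0]], [[0, 0, 0], [0, 0, 10.25]], [[0, 0, 0], [0, 0, 10.25]], [[0, 0, 0], [0, 0, 0]]]}}

```text
time: 1.6
tool_pos: [511.9, -287.2, 270.2]
tcp_rot: [-3.141, 0.001, 0.002]
contact_force: [-0.7, -0.0, 0.2]
grip_width: 92.0
finger_force: 0.0
```

```bash
python3 - <<'E'
from h import *
o=bot.get_obs();c=cam("wrist");im=bot.capture("wrist")
print(o["time"],np.round(o["tool_pos"],1),np.round(o["tcp_rot"],3),c[1].round(1))
cv2.imwrite("pics/w1.png",im[:,:,::-1])
h=hsv(im);y=(h[...,0]>15)&(h[...,0]<32)&(h[...,1]>180)&(h[...,2]>150)
b=blobs(blue(im),40)
for x in b: print(x[0],x[1].round(1))
E
```

```text
1.6 [ 511.9 -287.2  270.2] [-3.141e+00  1.000e-03  2.000e-03] [ 583.9 -286.3  409.6]
[239, 152, 41, 49, 1421] [259.1 175.3]
```

View pics/w1.png

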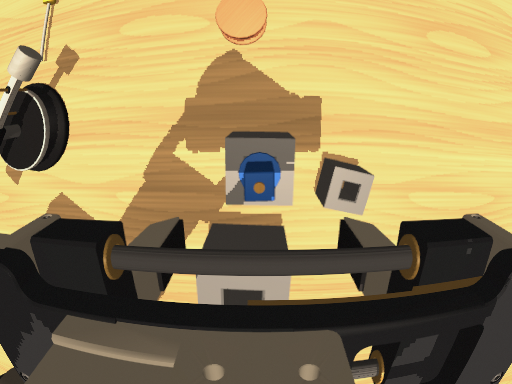

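The wrist picture shows the probe dot at (259,187), with the stand and grip aligned with the tool (no yaw needed).

```bash
python3 - <<'E'
from h import *
c=cam("wrist");im=cv2.imread("pics/w1.png")[:,:,::-1].copy()
h=hsv(im);y=(h[...,0]>8)&(h[...,0]<32)&(h[...,1]>150);y[:175]=0;y[200:]=0;y[:,:245]=0;y[:,275:]=0
for x in blobs(y,10): print(x[0],x[1],onz(c,x[1],151,True))
# lit top face of grip
m=blue(im)&(h[...,2]>np.percentile(h[...,2][blue(im)],60));m[:160]=0
r=cv2.minAreaRect(np.argwhere(m)[:,::-1].astype(np.float32));print(r,onz(c,r[0],151,True))
for u in((226,205),(294,204)): print(onz(c,u,90,True))
E
```

```text
[254, 182, 10, 11, 79] [258.72151899 187.12658228] [ 512.81451948 -284.23167227  151.        ]
((258.6307373046875, 175.85382080078125), (39.906131744384766, 38.152015686035156), 15.255120277404785) [ 523.25885818 -284.13123951  151.        ]
[ 474.79804028 -246.45165721   90.        ]
[ 476.32707333 -323.95130799   90.        ]
```

Emit:
{"method": "servo_tool", "body": {"deltas": [[[0.0008, -0.0027, 0.02], [0, 0, 0]], [[0, 0, 0.04], [0, 0, 0]], [[0, 0, 0.04], [0, 0, 0]], [[0, 0, 0.03], [0, 0, 0]], [[0, 0, 0.015], [0, 0, 0]], [[0, 0, 0], [0, 0, 0]]], "fingers": 1.0}}

```text
time: 2.4
tool_pos: [512.5, -284.7, 125.2]
tcp_rot: [-3.141, 0.001, 0.001]
contact_force: [-0.9, 0.5, 1.1]
grip_width: 92.2
finger_force: 0.0
```

Emit:
{"method": "servo_tool", "body": {"deltas": [[[0, 0, 0], [0, 0, 0]], [[0, 0, 0], [0, 0, 0]], [[0, 0, 0], [0, 0, 0]], [[0, 0, 0], [0, 0, 0]], [[0, 0, 0], [0, 0, 0]], [[0, 0, 0], [0, 0, 0]], [[0, 0, 0], [0, 0, 0]], [[0, 0, 0], [0, 0, 0]]], "fingers": 0.0}}

```text
time: 3.4
tool_pos: [512.8, -284.8, 125.7]
tcp_rot: [3.141, 0.0, -0.0]
contact_force: [-0.0, 0.0, -0.3]
grip_width: 27.7
finger_force: 29.8
```

Emit:
{"method": "servo_tool", "body": {"deltas": [[[0, 0, -0.01], [0, 0, 0]], [[0, 0, -0.02], [0, 0, 0]], [[0, 0, -0.025], [0, 0, 0]], [[0, 0, -0.025], [0, 0, 0]], [[0, 0, -0.025], [0, 0, 0]], [[0, 0, -0.025], [0, 0, 0]], [[0, 0, -0.01], [0, 0, 0]], [[0, 0, 0], [0, 0, 0]]]}}

```text
time: 4.4
tool_pos: [512.9, -284.7, 266.2]
tcp_rot: [3.141, -0.001, 0.0]
contact_force: [-0.3, -0.0, -1.4]
grip_width: 27.8
finger_force: 29.8
```

```bash
python3 - <<'E'
from h import *
im=bot.capture("side");w=bot.capture("wrist");o=bot.get_obs();print(o["time"],o["tool_pos"])
S=cam("side");p=np.array(o["tool_pos"]);print("expect ball",proj(S,p-[0,0,98]), "grip",proj(S,p))
u=proj(S,p-[0,0,60]).astype(int)
a=cv2.resize(im[u[1]-35:u[1]+35,u[0]-35:u[0]+35],(400,400),interpolation=2)
cv2.imwrite("pics/lift.png",np.hstack([a,cv2.resize(w[60:330,:360],(400,400))])[:,:,::-1]);print("crop org",u-35)
E
```

```text
4.5 [ 512.42981414 -284.46142976  264.74312393]
expect ball [259.65639602 236.0807692 ] grip [259.39422982 210.20848432]
crop org [224 191]
```

View pics/lift.png

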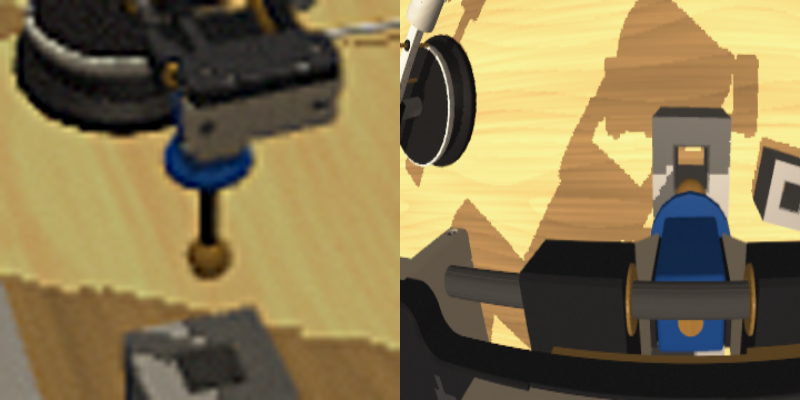

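The probe is lifted and hangs straight: ball at side (260.4,236.0) against (259.7,236.1) expected. I'll go beside the feed box for a clockwise push.

Emit:
{"method": "servo_tool", "body": {"deltas": [[[-0.0025, -0.02, 0], [0, 0, 0]], [[-0.005, -0.04, 0], [0, 0, 0]], [[-0.005, -0.042, 0], [0, 0, 0]], [[-0.005, -0.042, 0], [0, 0, 0]], [[-0.005, -0.042, 0], [0, 0, 0]], [[-0.005, -0.042, 0], [0, 0, 0]], [[-0.005, -0.042, 0], [0, 0, 0]], [[-0.005, -0.042, 0], [0, 0, 0]], [[-0.005, -0.042, 0], [0, 0, 0]], [[-0.005, -0.04, 0], [0, 0, 0]], [[-0.0045, -0.026, 0], [0, 0, 0]], [[0, 0, 0], [0, 0, 0]]]}}

```text
time: 6.0
tool_pos: [459.2, 137.3, 265.2]
tcp_rot: [-3.141, 0.001, 0.004]
contact_force: [0.8, -0.6, -0.6]
grip_width: 28.0
finger_force: 29.8
```

```bash
cat >> h.py <<'E'
def caps(save=None,cams=("wrist","side","top")):
    out=[]
    for n in cams:
        t=bot.get_obs()["time"];c=cam(n);im=bot.capture(n)
        if save: cv2.imwrite(f"pics/{save}_{n}.png",im[:,:,::-1])
        b=blobs(red(im),6)
        for s,ce,m in sorted(b,key=lambda x:-x[0][4])[:2]:
            (q,r)=cv2.minEnclosingCircle(np.argwhere(m)[:,::-1].astype(np.float32))
            u=q if n=="wrist" else ce
            P=onz(c,u,127,n=="wrist"); out.append((t,n,P))
            print(n,"t=%.3f"%t,s,np.round(u,1),P.round(1))
    return out
E
python3 - <<'E'
from h import *
caps("pre")
o=bot.get_obs();print(o["time"],np.round(o["tool_pos"],1))
E
```

```text
wrist t=6.000 [214, 135, 32, 33, 823] [229.7 151.1] [490.1 168.  127. ]
side t=6.050 [213, 167, 8, 4, 24] [216.3 168.3] [489.4 167.5 127. ]
6.15 [460.3 135.  265.4]
```

View pics/pre_wrist.png

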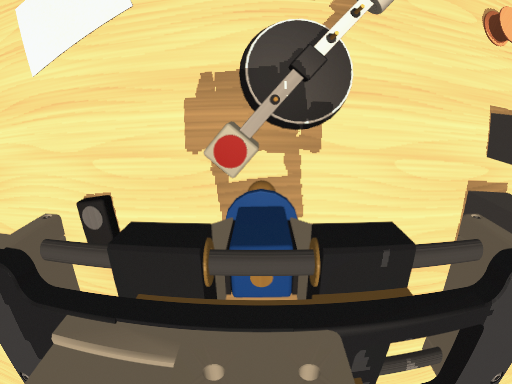

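Wrist view: red cap at (230,151), mast top at about (309,65), ball at about (262,186). The probe is clear of the box.

```bash
python3 - <<'E'
from h import *
K=cam("wrist");c=(K[0],K[1],K[2])
im=cv2.imread("pics/pre_wrist.png")[:,:,::-1].copy()
print("mast",onz(c,(309,64),114,True))
h=hsv(im); m=(h[...,2]<75); m[140:]=0;m[:,:235]=0;m[:,360:]=0
m=cv2.morphologyEx(m.astype(np.uint8),cv2.MORPH_OPEN,np.ones((3,3)))
ct=cv2.convexHull(max(cv2.findContours(m,0,1)[0],key=cv2.contourArea))[:,0]
for z in(20,36):
    P=np.array([onz(c,u,z,True)[:2] for u in ct.astype(float)])
    A=np.c_[2*P,np.ones(len(P))];s=np.linalg.lstsq(A,(P**2).sum(1),rcond=None)[0];print(z,s[:2],np.sqrt(s[2]+s[:2]@s[:2]))
    print(cv2.minEnclosingCircle(P.astype(np.float32)))
E
```

```text
mast [576.24185005  89.48230524 114.        ]
20 [582.79717639  85.92598668] 66.7870869039179
((582.6370239257812, 85.94859313964844), 67.19527435302734)
36 [580.69590144  88.00593568] 64.01030320806247
((580.5424194335938, 88.02764892578125), 64.40154266357422)
```

Emit:
{"method": "servo_tool", "body": {"deltas": [[[0.0005, 0, 0.015], [0, 0, 0]], [[0, 0, 0.025], [0, 0, 0]], [[0, 0, 0.017], [0, 0, 0]], [[0, 0, 0.005], [0, 0, 0]], [[0, 0, 0], [0, 0, 0]]]}}

```text
time: 6.78
tool_pos: [461.5, 134.8, 203.8]
tcp_rot: [3.141, 0.0, -0.001]
contact_force: [-0.2, 0.2, -0.7]
grip_width: 28.3
finger_force: 29.8
```

```bash
python3 - <<'E'
from h import *
o=bot.get_obs();p=np.array(o["tool_pos"]);print(o["time"],p.round(1),np.round(o["tcp_rot"],3))
A=np.array([574,89.5]);d=p[:2]-A;f=np.degrees(np.arctan2(d[1],d[0]));print(f,np.hypot(*d))
th=[1.5,1.8,2.2,2.6,3.1,3.7,4.3,5,5.7,6.4,7,7.5,7.5,4,1,0,0]
z=[0]*14+[12,28,18]
q=p[:2];r0=np.hypot(*d);rows=[]
for i,(a,l) in enumerate(zip(th,z)):
    f-=a;r=r0+(119.4-r0)*min(1,(i+1)/4);n=A+r*np.array([np.cos(np.radians(f)),np.sin(np.radians(f))])
    e=np.round((n-q),1);q=q+e;rows.append([[round(e[0]/1e3,4),round(-e[1]/1e3,4),-l/1e3],[0,0,0]])
print(rows,f)
E
```

```text
6.775 [461.5 134.8 203.8] [ 3.141e+00  0.000e+00 -1.000e-03]
158.08694910686435 121.31139920684333
[[[np.float64(0.0017), np.float64(-0.0027), 0.0], [0, 0, 0]], [[np.float64(0.002), np.float64(-0.0033), 0.0], [0, 0, 0]], [[np.float64(0.0024), np.float64(-0.0039), 0.0], [0, 0, 0]], [[np.float64(0.0031), np.float64(-0.0046), 0.0], [0, 0, 0]], [[np.float64(0.0033), np.float64(-0.0055), 0.0], [0, 0, 0]], [[np.float64(0.0045), np.float64(-0.0063), 0.0], [0, 0, 0]], [[np.float64(0.0056), np.float64(-0.0069), 0.0], [0, 0, 0]], [[np.float64(0.0072), np.float64(-0.0076), 0.0], [0, 0, 0]], [[np.float64(0.0089), np.float64(-0.0078), 0.0], [0, 0, 0]], [[np.float64(0.011), np.float64(-0.0076), 0.0], [0, 0, 0]], [[np.float64(0.0128), np.float64(-0.0069), 0.0], [0, 0, 0]], [[np.float64(0.0146), np.float64(-0.0056), 0.0], [0, 0, 0]], [[np.float64(0.0152), np.float64(-0.0037), 0.0], [0, 0, 0]], [[np.float64(0.0082), np.float64(-0.0011), 0.0], [0, 0, 0]], [[np.float64(0.0021), np.float64(-0.0002), -0.012], [0, 0, 0]], [[np.float64(-0.0), np.float64(-0.0), -0.028], [0, 0, 0]], [[np.float64(-0.0), np.float64(-0.0), -0.018], [0, 0, 0]]] 94.78694910686437
```

Emit:
{"method": "servo_tool", "body": {"deltas": [[[0.0017, -0.0027, 0], [0, 0, 0]], [[0.002, -0.0033, 0], [0, 0, 0]], [[0.0024, -0.0039, 0], [0, 0, 0]], [[0.0031, -0.0046, 0], [0, 0, 0]], [[0.0033, -0.0055, 0], [0, 0, 0]], [[0.0045, -0.0063, 0], [0, 0, 0]], [[0.0056, -0.0069, 0], [0, 0, 0]], [[0.0072, -0.0076, 0], [0, 0, 0]], [[0.0089, -0.0078, 0], [0, 0, 0]], [[0.011, -0.0076, 0], [0, 0, 0]], [[0.0128, -0.0069, 0], [0, 0, 0]], [[0.0146, -0.0056, 0], [0, 0, 0]], [[0.0152, -0.0037, 0], [0, 0, 0]], [[0.0082, -0.0011, 0], [0, 0, 0]], [[0.0021, -0.0002, -0.012], [0, 0, 0]], [[0, 0, -0.028], [0, 0, 0]], [[0, 0, -0.018], [0, 0, 0]]]}}

```text
time: 8.9
tool_pos: [564.0, 209.0, 264.0]
tcp_rot: [-3.141, -0.002, -0.0]
contact_force: [0.2, 0.1, -1.0]
grip_width: 28.2
finger_force: 29.8
```

```bash
python3 - <<'E'
from h import *
o=bot.get_obs();print(o["time"],np.round(o["tool_pos"],1))
A=np.array([574,89.5])
for t,n,P in caps("a"):
    d=P[:2]-A;print(n,t,np.degrees(np.arctan2(d[1],d[0])).round(2),np.hypot(*d).round(1))
E
```

```text
8.9 [564. 209. 264.]
wrist t=8.900 [272, 81, 34, 33, 860] [288.4  96.9] [646.5 184.8 127. ]
side t=8.950 [254, 158, 7, 3, 19] [256.7 159. ] [651.3 180.  127. ]
top t=9.000 [188, 152, 10, 9, 62] [191.9 155.7] [654.9 175.8 127. ]
wrist 8.9 52.76 119.7
side 8.95 49.47 119.0
top 9.0 46.86 118.2
```

Measured about −59°/s (1.03 rad/s, one turn in 6 s, slowing), and no contact now. I'll chase it at hover height with a model fit.

```bash
cat > fol.py <<'E'
from h import *
from scipy.optimize import least_squares
import json,os
def load():
    return [(8.9,646.5,184.8,1),(8.95,651.3,180,2),(9.0,654.9,175.8,2)]+(json.load(open("m.json")) if os.path.exists("m.json") else [])
def add(ms): 
    m=load()[3:]+[(t,P[0],P[1],1 if n=="wrist" else 2) for t,n,P in ms]; json.dump(m,open("m.json","w"))
def th(p,t):
    a0,w0,I=p[2:5];b,c=.0005/I,.0002/I;s=np.asarray(t)-8.9
    return a0-((w0+c/b)*(1-np.exp(-b*s))/b-c/b*s)
def fit():
    m=np.array(load())
    def res(p):
        a=th(p,m[:,0]);e=np.r_[(p[0]+115*np.cos(a)-m[:,1])/m[:,3],(p[1]+115*np.sin(a)-m[:,2])/m[:,3]]
        return np.r_[e,p[0]+115*np.cos(p[5])-490.1,p[1]+115*np.sin(p[5])-168,(p[4]-.0125)/.0025,(p[0]-577)/3,(p[1]-91)/3]
    r=least_squares(res,[577,92,.92,1.03,.0118,2.39],x_scale=[1,1,.01,.01,.001,.01]);p=r.x
    n=len(m);print("fit",p.round(4),"res",np.round(r.fun[:n],1),np.round(r.fun[n:2*n],1))
    return p
def plan(p,n,blend,lag=0.0,zt=260):
    """ball path joins the cap's angle within `blend` rows, then follows"""
    o=bot.get_obs();q=np.array(o["tool_pos"]);t0=o["time"];y=o["tcp_rot"][2];A=p[:2]
    d=q[:2]-A;f0=np.arctan2(d[1],d[0]);r0=np.hypot(*d)
    e0=(f0-th(p,t0+lag)+np.pi)%(2*np.pi)-np.pi
    print("t",round(t0,3),"tool",q.round(1),"off cap mm",(q[:2]-A-115*np.array([np.cos(th(p,t0)),np.sin(th(p,t0))])).round(1),"lag deg",round(np.degrees(e0),1),"w",round(-(th(p,t0+.1)-th(p,t0))/.1,3))
    rows=[];c=q.copy()
    for i in range(1,n+1):
        u=max(0,1-i/blend);u=u*u*(3-2*u);a=th(p,t0+lag+i/8)+e0*u;r=115+(r0-115)*u
        tg=np.array([*(A+r*np.array([np.cos(a),np.sin(a)])),zt+(q[2]-zt)*u]);e=np.round(tg-c,1);c=c+e
        X=e[0]*np.cos(y)+e[1]*np.sin(y);Y=e[0]*np.sin(y)-e[1]*np.cos(y)
        rows.append(f"[[{X/1e3:.4f},{Y/1e3:.4f},{-e[2]/1e3:.4f}],[0,0,0]]")
    print("["+",".join(rows)+"]","end t",t0+n/8)
E
python3 -c "
from fol import *
p=fit();plan(p,14,12)"
```

```text
fit [5.770164e+02 9.258490e+01 9.246000e-01 1.084000e+00 1.250000e-02
 2.426900e+00] res [-0.2 -0.1  0.4] [-0.4  0.3  0.3]
t 9.05 tool [564.1 209.1 263.2] off cap mm [-96.  37.] lag deg 52.6 w 1.072
[[[0.0178,-0.0006,0.0001],[0,0,0]],[[0.0212,0.0030,0.0001],[0,0,0]],[[0.0228,0.0080,0.0003],[0,0,0]],[[0.0224,0.0138,0.0003],[0,0,0]],[[0.0195,0.0196,0.0004],[0,0,0]],[[0.0146,0.0241,0.0004],[0,0,0]],[[0.0083,0.0267,0.0004],[0,0,0]],[[0.0017,0.0271,0.0004],[0,0,0]],[[-0.0041,0.0252,0.0003],[0,0,0]],[[-0.0085,0.0215,0.0003],[0,0,0]],[[-0.0107,0.0170,0.0001],[0,0,0]],[[-0.0108,0.0124,0.0001],[0,0,0]],[[-0.0106,0.0093,0.0000],[0,0,0]],[[-0.0116,0.0080,0.0000],[0,0,0]]] end t 10.8
```

Emit:
{"method": "servo_tool", "body": {"deltas": [[[0.0178, -0.0006, 0.0001], [0, 0, 0]], [[0.0212, 0.003, 0.0001], [0, 0, 0]], [[0.0228, 0.008, 0.0003], [0, 0, 0]], [[0.0224, 0.0138, 0.0003], [0, 0, 0]], [[0.0195, 0.0196, 0.0004], [0, 0, 0]], [[0.0146, 0.0241, 0.0004], [0, 0, 0]], [[0.0083, 0.0267, 0.0004], [0, 0, 0]], [[0.0017, 0.0271, 0.0004], [0, 0, 0]], [[-0.0041, 0.0252, 0.0003], [0, 0, 0]], [[-0.0085, 0.0215, 0.0003], [0, 0, 0]], [[-0.0107, 0.017, 0.0001], [0, 0, 0]], [[-0.0108, 0.0124, 0.0001], [0, 0, 0]], [[-0.0106, 0.0093, 0.0], [0, 0, 0]], [[-0.0116, 0.008, 0.0], [0, 0, 0]]]}}

```text
time: 10.8
tool_pos: [634.9, -7.1, 258.5]
tcp_rot: [3.142, 0.0, -0.0]
contact_force: [-0.1, -0.4, -1.3]
grip_width: 27.7
finger_force: 29.8
```

```bash
python3 -c "
from fol import *
add(caps('b',('wrist','top')))
p=fit();plan(p,20,4)"
```

```text
wrist t=10.800 [244, 167, 33, 25, 451] [260.1 182.5] [637.1  -5.3 127. ]
top t=10.850 [256, 165, 10, 4, 24] [260.5 166.5] [624.5 -10.5 127. ]
fit [5.76897e+02 9.28167e+01 9.22700e-01 1.08430e+00 1.27000e-02 2.42780e+00] res [-0.2 -0.1  0.5 -1.4  3.1] [-0.3  0.3  0.3 -0.8  0.8]
t 10.9 tool [634.7  -7.3 258.8] off cap mm [8.9 4. ] lag deg 4.8 w 0.97
[[[-0.0140,0.0067,-0.0002],[0,0,0]],[[-0.0164,0.0052,-0.0004],[0,0,0]],[[-0.0169,0.0026,-0.0004],[0,0,0]],[[-0.0152,0.0002,-0.0002],[0,0,0]],[[-0.0134,-0.0013,0.0000],[0,0,0]],[[-0.0132,-0.0029,0.0000],[0,0,0]],[[-0.0126,-0.0044,0.0000],[0,0,0]],[[-0.0119,-0.0057,0.0000],[0,0,0]],[[-0.0111,-0.0071,0.0000],[0,0,0]],[[-0.0102,-0.0082,0.0000],[0,0,0]],[[-0.0091,-0.0092,0.0000],[0,0,0]],[[-0.0080,-0.0101,0.0000],[0,0,0]],[[-0.0067,-0.0109,0.0000],[0,0,0]],[[-0.0055,-0.0115,0.0000],[0,0,0]],[[-0.0041,-0.0119,0.0000],[0,0,0]],[[-0.0028,-0.0122,0.0000],[0,0,0]],[[-0.0014,-0.0124,0.0000],[0,0,0]],[[-0.0001,-0.0123,0.0000],[0,0,0]],[[0.0012,-0.0122,0.0000],[0,0,0]],[[0.0025,-0.0119,0.0000],[0,0,0]]] end t 13.4
```

Emit:
{"method": "servo_tool", "body": {"deltas": [[[-0.014, 0.0067, -0.0002], [0, 0, 0]], [[-0.0164, 0.0052, -0.0004], [0, 0, 0]], [[-0.0169, 0.0026, -0.0004], [0, 0, 0]], [[-0.0152, 0.0002, -0.0002], [0, 0, 0]], [[-0.0134, -0.0013, 0.0], [0, 0, 0]], [[-0.0132, -0.0029, 0.0], [0, 0, 0]], [[-0.0126, -0.0044, 0.0], [0, 0, 0]], [[-0.0119, -0.0057, 0.0], [0, 0, 0]], [[-0.0111, -0.0071, 0.0], [0, 0, 0]], [[-0.0102, -0.0082, 0.0], [0, 0, 0]], [[-0.0091, -0.0092, 0.0], [0, 0, 0]], [[-0.008, -0.0101, 0.0], [0, 0, 0]], [[-0.0067, -0.0109, 0.0], [0, 0, 0]], [[-0.0055, -0.0115, 0.0], [0, 0, 0]], [[-0.0041, -0.0119, 0.0], [0, 0, 0]], [[-0.0028, -0.0122, 0.0], [0, 0, 0]], [[-0.0014, -0.0124, 0.0], [0, 0, 0]], [[-0.0001, -0.0123, 0.0], [0, 0, 0]], [[0.0012, -0.0122, 0.0], [0, 0, 0]], [[0.0025, -0.0119, 0.0], [0, 0, 0]]]}}

```text
time: 13.4
tool_pos: [467.2, 124.2, 259.7]
tcp_rot: [3.141, -0.0, 0.0]
contact_force: [0.1, 0.2, -0.6]
grip_width: 27.8
finger_force: 29.8
```

```bash
python3 -c "
from fol import *
m=json.load(open('m.json'));json.dump(m[:1],open('m.json','w'))
add(caps('c',('wrist',)))
p=fit();plan(p,20,3)"
```

```text
wrist t=13.400 [251, 171, 32, 23, 356] [266.6 185.5] [466.1 119.9 127. ]
fit [5.773388e+02 9.263420e+01 9.265000e-01 1.079800e+00 1.280000e-02
 2.429100e+00] res [-0.1 -0.   0.5  0.1 -0.5] [-0.2  0.4  0.4 -0.3  0.1]
t 13.45 tool [467.5 125.3 259.7] off cap mm [0.6 0.7] lag deg -0.4 w 0.837
[[[0.0038,-0.0111,-0.0001],[0,0,0]],[[0.0048,-0.0105,-0.0002],[0,0,0]],[[0.0059,-0.0100,-0.0000],[0,0,0]],[[0.0071,-0.0094,-0.0000],[0,0,0]],[[0.0079,-0.0086,-0.0000],[0,0,0]],[[0.0087,-0.0077,-0.0000],[0,0,0]],[[0.0094,-0.0067,-0.0000],[0,0,0]],[[0.0099,-0.0057,-0.0000],[0,0,0]],[[0.0103,-0.0047,-0.0000],[0,0,0]],[[0.0107,-0.0036,-0.0000],[0,0,0]],[[0.0109,-0.0025,-0.0000],[0,0,0]],[[0.0110,-0.0014,-0.0000],[0,0,0]],[[0.0110,-0.0004,-0.0000],[0,0,0]],[[0.0109,0.0006,-0.0000],[0,0,0]],[[0.0107,0.0017,-0.0000],[0,0,0]],[[0.0104,0.0027,-0.0000],[0,0,0]],[[0.0101,0.0035,-0.0000],[0,0,0]],[[0.0096,0.0045,-0.0000],[0,0,0]],[[0.0091,0.0053,-0.0000],[0,0,0]],[[0.0085,0.0061,-0.0000],[0,0,0]]] end t 15.95
```

Emit:
{"method": "servo_tool", "body": {"deltas": [[[0.0038, -0.0111, 0], [0, 0, 0]], [[0.0048, -0.0105, 0], [0, 0, 0]], [[0.0059, -0.01, 0], [0, 0, 0]], [[0.0071, -0.0094, 0], [0, 0, 0]], [[0.0079, -0.0086, 0], [0, 0, 0]], [[0.0087, -0.0077, 0], [0, 0, 0]], [[0.0094, -0.0067, 0], [0, 0, 0]], [[0.0099, -0.0057, 0], [0, 0, 0]], [[0.0103, -0.0047, 0], [0, 0, 0]], [[0.0107, -0.0036, 0], [0, 0, 0]], [[0.0109, -0.0025, 0], [0, 0, 0]], [[0.011, -0.0014, 0], [0, 0, 0]], [[0.011, -0.0004, 0], [0, 0, 0]], [[0.0109, 0.0006, 0], [0, 0, 0]], [[0.0107, 0.0017, 0], [0, 0, 0]], [[0.0104, 0.0027, 0], [0, 0, 0]], [[0.0101, 0.0035, 0], [0, 0, 0]], [[0.0096, 0.0045, 0], [0, 0, 0]], [[0.0091, 0.0053, 0], [0, 0, 0]], [[0.0085, 0.0061, 0], [0, 0, 0]]]}}

```text
time: 15.95
tool_pos: [648.3, 180.9, 259.7]
tcp_rot: [3.141, 0.0, 0.0]
contact_force: [0.1, -0.3, -1.2]
grip_width: 28.0
finger_force: 29.8
```

```bash
python3 -c "
from fol import *
add(caps('d',('wrist',)))
p=fit();plan(p,14,3)"
```

```text
wrist t=15.950 [241, 171, 33, 23, 327] [257.  186.4] [646.3 185.6 127. ]
fit [5.77539e+02 9.29208e+01 9.26700e-01 1.08440e+00 1.23000e-02 2.43210e+00] res [ 0.1  0.1  0.6 -0.1 -0.4 -0.2] [ 0.1  0.5  0.5 -0.2 -0.1 -0.4]
t 16.0 tool [649.1 179.8 259.4] off cap mm [-0.3 -2.9] lag deg -0.8 w 0.71
[[[0.0076,0.0059,-0.0001],[0,0,0]],[[0.0071,0.0059,-0.0003],[0,0,0]],[[0.0065,0.0071,-0.0002],[0,0,0]],[[0.0055,0.0083,0.0000],[0,0,0]],[[0.0048,0.0087,0.0000],[0,0,0]],[[0.0040,0.0089,0.0000],[0,0,0]],[[0.0031,0.0092,0.0000],[0,0,0]],[[0.0024,0.0093,0.0000],[0,0,0]],[[0.0016,0.0095,0.0000],[0,0,0]],[[0.0007,0.0094,0.0000],[0,0,0]],[[0.0000,0.0094,0.0000],[0,0,0]],[[-0.0007,0.0093,0.0000],[0,0,0]],[[-0.0015,0.0091,0.0000],[0,0,0]],[[-0.0022,0.0089,0.0000],[0,0,0]]] end t 17.75
```

Emit:
{"method": "servo_tool", "body": {"deltas": [[[0.0076, 0.0059, 0], [0, 0, 0]], [[0.0071, 0.0059, 0], [0, 0, 0]], [[0.0065, 0.0071, 0], [0, 0, 0]], [[0.0055, 0.0083, 0], [0, 0, 0]], [[0.0048, 0.0087, 0], [0, 0, 0]], [[0.004, 0.0089, 0], [0, 0, 0]], [[0.0031, 0.0092, 0], [0, 0, 0]], [[0.0024, 0.0093, 0], [0, 0, 0]], [[0.0016, 0.0095, 0], [0, 0, 0]], [[0.0007, 0.0094, 0], [0, 0, 0]], [[0, 0.005, -0.02], [0, 0, 0]], [[0, 0.01, -0.03], [0, 0, 0]], [[-0.02, 0.03, -0.03], [0, 0, 0]], [[-0.03, 0.04, -0.01], [0, 0, 0]], [[-0.03, 0.04, 0], [0, 0, 0]], [[-0.03, 0.04, 0], [0, 0, 0]], [[-0.015, 0.02, 0], [0, 0, 0]], [[0, 0, 0], [0, 0, 0]], [[0, 0, 0], [0, 0, 0]]]}}

```text
time: 18.38
tool_pos: [566.3, -85.6, 349.9]
tcp_rot: [-3.141, -0.001, 0.0]
contact_force: [0.6, 0.1, -1.1]
grip_width: 27.7
finger_force: 29.8
```

```bash
python3 -c "
from fol import *
caps('e',('side',));im=cv2.imread('pics/e_side.png');cv2.imwrite('pics/end.png',im)
o=bot.get_obs();print(o['time'],o['tool_pos'],o['grip_width'],o['finger_force'])"
```

```text
side t=18.375 [271, 179, 8, 5, 32] [274.5 180.9] [667.3  21.2 127. ]
18.425 [566.42074786 -85.26906896 349.68373633] 27.759305383927966 29.796299636363983
```

View pics/end.png

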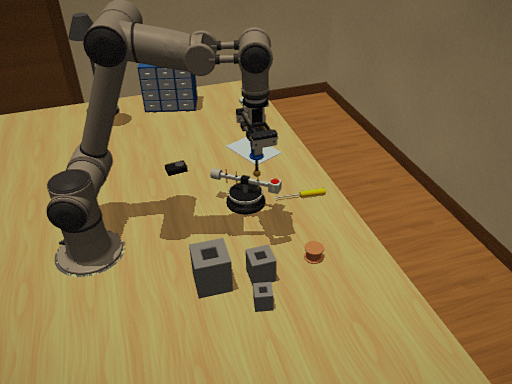

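The end picture shows the probe held up with its ball at about (256,173), clear of the antenna, which is still turning (cap at (274,181)). The other things haven't moved.

```bash
python3 -c "
from plant import bot
print(bot.close_job())"
```

```text
the job is handed in; nothing more can be done
None
```

The job is handed in: I pushed the antenna with the ball to about 1.05 rad/s (0.97 falling to about 0.65 rad/s while hovering), held the ball within about 10 mm of the hover point for about 6.4 s, and finished at 18.4 s holding the probe up, clear of the antenna.

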